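# Comb the pencils into the tray's grooves

## Task

The two chunky pencils lie askew on top of the ridges of the wooden tray. Take the wooden rake with the tines by its grip, stand it astride the tray's open side and comb it across the tray to the stop wall, so that both pencils drop fully into grooves and lie parallel; use only the rake on the pencils, never the gripper. Leave the rake standing upright on its feet on the table, let go of it, and leave the other things on the table where they are.

Things in the scene. Friction and masses are not known exactly. Their poses are not given: they have to be found in the camera images.
- rake_grip (a point): Centre of the light-wood rake's upright grip, 84 mm up: 50 mm along x, 24 along y (pinch across y), 58 to 112 mm high. x along its 204 mm bar (underside 44 mm up). Two end feet 60 mm along y, inner faces x = +-88; six sprung tines (give way if caught) within x = +-52, y = +-5, ending 22 mm over the feet's underside. 0.27 kg; same either way round. The tineless block with a like grip is not it.
- tray: Fixed brown wood tray, origin mid-underside on the table. 10 grooves along x, 17 mm wide, every 22 mm from y = -99 to +99; floor 5, ridge tops 20 mm high. 30 mm high walls: x ends (outer faces +-73) and stop wall at +y (inner face y = +107). Open edge: y = -112. Rake's place: bar along x, feet on the table outside the x ends (15 mm spare each side), tines 2 mm over the ridges.
- pencil_a_center (a point): Smooth round wooden pencil, 14 mm thick, 90 long, 25 g: middle of its axis, x along it. Starts across the ridges near the tray's open side, 35 to 50 degrees off the grooves, axis 27 mm up (12 mm in a groove), all of it beyond tray y = -108. Tines moved along +y at about 60 mm/s, feet within 3 mm of the table, from rake y = -140 to +90, push it into a free groove and pass over it.
- pencil_b_center (a point): The other pencil, of the same size and look, lying likewise across the ridges nearer the tray's middle: middle of its axis, x along it. It is combed in by the same stroke.
Not all that is in view belongs to the job. Leave any purple look-alike of the part that bears rake_grip alone.

How it is judged:
By the outcome, as a careful person would: the job done as asked, in the order asked, and still so for the second after the job is handed in, with the robot touching nothing.
It also fails if it takes over 48 s, if anything falls off the work surface, if the arm or the gripper's body presses on something with over 40 N, if the wrist force passes 120 N, or if a joint passes its speed limit or range.

## Robot

A 7-joint arm with a two-finger parallel gripper is mounted at the origin on the work surface. World frame = base frame: x ahead of the robot, y to its left, z up, the work surface at z = 0. Lengths are in m, angles in rad, forces in N, time in s.
With the tool pointing down it reaches from about 0.425 to 1.025 m from the base axis. Payload 9.4 kg.
Tool frame: the origin (TCP) lies midway between the tips of the shut fingers; the grasp point (between the pads) lies 19 mm behind it; z points along the fingers, y is the line along which they close (so a half turn about z gives the same grasp; the last joint's range is limited). The gripper opens to 93 mm and grips with 3 to 60 N. Pads are 15 mm wide; open, the fingers measure 128 mm over their backs; the gripper's body (75 mm by 188 mm) begins 65 mm behind the grasp point.
Start: joints at [1.162, 0.599, -0.003, 1.599, 0.002, 0.943, -0.08], TCP at [0.236, -0.685, 0.219] pointing down, gripper open.
Joint ranges: [-2.57, 2.57], [-0.35, 1.97], [-1.29, 1.29], [0.11, 2.56], [-1.05, 4.19], [0.11, 1.86], [-2.63, 2.63]. Speed limits (rad/s): [2.22, 2.22, 3.01, 3.01, 3.14, 3.14, 3.14].

## Interface

Orientations are given as a unit quaternion [w, x, y, z].
In Python, from rig import ctrl gives the robot as it stands. The module is installed in compiled form; this text tells all that it offers.
- The arm moves only by the tool carry_out, never from a script. Its argument "rows" is a list of rows, each a list of 5 numbers: the opening in per cent of the stroke, from 0 (shut) to 100 (fully open), then the shift along the world's x, y, z in cm, then the turn about the world's z in degrees. In form: [[hand, dx, dy, dz, twist], ...]. A call has 1 to 8 rows; each row is the pose to reach, as a shift and turn from the pose commanded when the call began; what a row does not reach only later rows make up. A row lasts 1/12 s, in which the tool goes at most 41.7 mm and 7.16 degrees, less where a joint would pass 70% of its speed; a pose out of reach is approached as far as the arm can. A call with a gripper value outside its range is refused whole. The fingers move at their own pace and stop on an object; "grip_force" is the grip in N (left out, the last holds). Time passes only in rows, so rows that repeat a pose let the fingers close. It gives the time, the measured TCP pose, the force, the opening and the grip force at its end, in the units of the state.
- ctrl.get_state(): the state, without advancing time (a new reading comes with each control period).
- ctrl.read_camera(name): name is "side" or "top"; returns (picture, depth): 420x560x3 uint8, blue, green, red; 420x560 float32, m along the optical axis (not along the pixel's ray), 0 where there is no reading.
- ctrl.camera_info(name): a dict with "mtx" (3x3 intrinsics, pixels), "distortion" ([k1, k2, p1, p2, k3] as OpenCV has them; the pictures are not rectified), "R" (3x3) and "t" (3): a world point X has camera coordinates R X + t. Camera axes: x right, y down, z forward; pixel columns grow to the right and rows downward; lengths in m; the calibration is good to about 2 mm. A picture is of the moment at which its call begins. camera_info takes no time and is no camera call.
- ctrl.job_done(): hands the job in; it is judged then, once.
The state is a dict: "clock": time; "q": joint angles; "qd": joint speeds; "joint_torque": joint torques, N m; "position": TCP position; "tool_rot": TCP orientation; "wrist_force": force on the tool from outside, world axes, zero at the start; "torque": the same for the moment, N m; "width": finger opening in m; "grip_force": force on a finger pad.
Only numpy, scipy, OpenCV 4.12 (cv2) and the standard library are available. Lean on these libraries where they do the work, as an engineer would, in place of code of your own. Each camera call takes 0.05 s, during which the arm holds its last target. There are 200 camera calls.

## Working session

There is one attempt and no reset: what is moved stays moved. The work goes in short steps, Python scripts to look and compute and a tool call to move; the robot and the scene stay as the last step left them, time stands still between calls to the robot, and variables do not carry over. Pictures are saved under pics/ and viewed, at most 10 in all, crops included, and the job is handed in when it is done.

Besides the shell and the picture viewer there is one more tool, called as name(argument=value, ...), one argument or row to a line, values as JSON. carry_out: Moves the arm, as the interface text tells. Its arguments: {"type":"object","properties":{"rows":{"type":"array","items":{"type":"array","items":{"type":"number"}}},"grip_force":{"type":"number"}},"required":["rows"]}

```bash
mkdir -p pics; cat > h.py <<'E'
import numpy as np, cv2
from rig import ctrl
def look(n):
    im,d=ctrl.read_camera(n); return im,d,ctrl.camera_info(n)
def world(px,dep,c):
    """pixels Nx2 + depth N -> world points"""
    u=cv2.undistortPoints(np.float64(px).reshape(-1,1,2),np.array(c["mtx"]),np.array(c["distortion"])).reshape(-1,2)
    P=np.c_[u,np.ones(len(u))]*np.float64(dep).reshape(-1,1)
    return (P-np.array(c["t"]))@np.array(c["R"])
def cloud(d,c):
    v,u=np.mgrid[:d.shape[0],:d.shape[1]]
    return world(np.c_[u.ravel(),v.ravel()],d.ravel(),c).reshape(*d.shape,3)
E
python3 - <<'E'
from h import *
for n in("top","side"):
    im,d,c=look(n); cv2.imwrite(f"pics/{n}0.png",im); np.savez(f"{n}0.npz",im=im,d=d)
    R=np.array(c["R"]);print(n,-R.T@np.array(c["t"]),(d>0).mean())
s=ctrl.get_state();print(s["clock"],s["position"],s["tool_rot"],s["width"])
E
```

```text
top [ 0.18649971 -0.11161788  1.1095231 ] 0.9959651360544217
side [0.35882839 0.67917826 0.64040292] 0.9959651360544217
0.1 [ 0.23602727 -0.68505876  0.2178452 ] [-6.64707745e-04  9.86261837e-01  1.65188098e-01 -1.95956609e-04] 0.09280932108316017
```

View pics/top0.png

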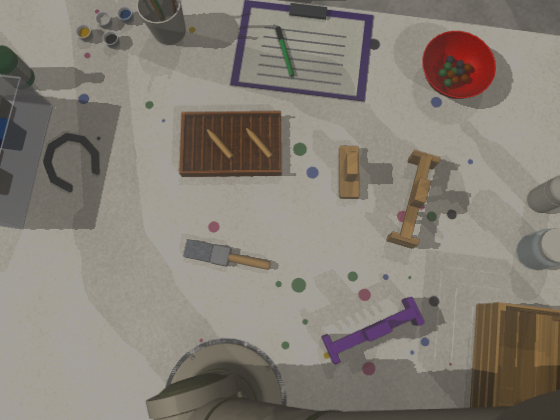

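View pics/side0.png

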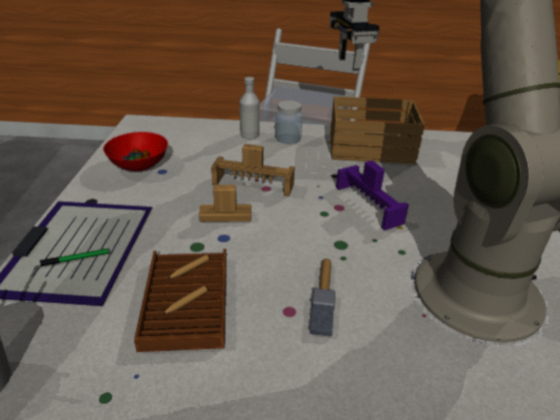

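The top view shows the tray at (231,143) with its grooves running vertically and its open side to the right. The pencils are at (219,143) and (258,142). The tined light-wood rake is at (418,198), the tineless block at (348,172) and the purple look-alike at (375,330). The side view confirms that the stop wall is the near one (+y).

```bash
python3 - <<'E'
from h import *
z=np.load("top0.npz");im,d=z["im"],z["d"];c=ctrl.camera_info("top");C=cloud(d,c)
H=C[...,2]
def sel(box,lo,hi):
    m=np.zeros(H.shape,bool);x0,y0,x1,y1=box;m[y0:y1,x0:x1]=True
    return m&(H>lo)&(H<hi)
def rect(n,P,):
    r=cv2.minAreaRect(np.float32(P[:,:2]*1000));b=cv2.boxPoints(r)
    print(n,len(P),"c",np.round(r[0],1),"size",np.round(r[1],1),"ang",round(r[2],2),"zmed",np.round(np.median(P[:,2])*1000,1))
print("table z",np.median(H[280:320,150:200]),np.median(H[180:200,300:330]))
rect("grip",C[sel((385,140,450,255),.095,.13)])
rect("rake all",C[sel((385,140,450,255),.03,.13)])
rect("bar",C[sel((385,140,450,255),.03,.06)])
rect("block grip",C[sel((330,140,365,205),.07,.13)])
rect("block all",C[sel((330,140,365,205),.01,.13)])
rect("tray",C[sel((170,100,290,185),.012,.05)])
rect("tray hi",C[sel((170,100,290,185),.023,.033)])
hsv=cv2.cvtColor(im,cv2.COLOR_BGR2HSV)
m=sel((190,118,275,172),.0,.05)&(hsv[...,2]>120)
n,l,st,ce=cv2.connectedComponentsWithStats(m.astype(np.uint8))
for i in range(1,n):
    if st[i,4]>25: rect("pencil",C[l==i]); print(ce[i])
cv2.imwrite("pics/tray.png",cv2.resize(np.hstack([im[100:190,165:300]]),None,fx=5,fy=5,interpolation=2))
E
```

```text
table z -0.0005814497393383097 0.00014959731816070577
grip 324 c [ 477.2 -348.2] size [24.4 49.9] ang 79.43 zmed 111.6
rake all 1576 c [ 478.3 -348.5] size [ 61.1 206.8] ang 80.31 zmed 58.3
bar 1021 c [ 478.3 -348.5] size [ 61.1 206.8] ang 80.31 zmed 56.5
block grip 275 c [ 525.2 -201.7] size [49.6 23.4] ang 5.93 zmed 81.3
block all 1040 c [ 525.5 -202. ] size [119.9  43.4] ang 6.22 zmed 23.3
tray 2914 c [556.9  71.1] size [148.8 226.3] ang 7.8 zmed 22.4
tray hi 1216 c [557.   71.1] size [148.8 226.3] ang 7.8 zmed 29.3
pencil 147 c [562.8   8.6] size [86.  10.3] ang 46.07 zmed 32.9
[258.21768707 142.70748299]
pencil 142 c [547.6  95.1] size [83.   9.7] ang 46.96 zmed 32.7
[218.84507042 143.59859155]
```

View pics/tray.png

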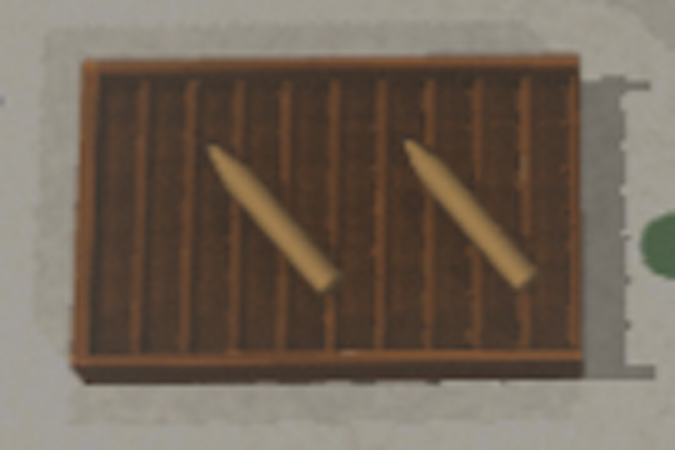

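```bash
python3 - <<'E'
from h import *
z=np.load("top0.npz");im,d=z["im"],z["d"];c=ctrl.camera_info("top");C=cloud(d,c);H=C[...,2]
for n,(x0,y0,x1,y1) in dict(bottle=(520,170,560,220),jar=(510,225,560,275),crate=(470,295,560,385),purple=(320,295,430,365),bowl=(420,30,500,100),cup=(130,0,190,50)).items():
    P=C[y0:y1,x0:x1].reshape(-1,3);P=P[(P[:,2]>.03)&(P[:,2]<.35)]
    print(n,P.min(0).round(3),P.max(0).round(3))
# tray wall lines
hi=(H>.025)&(H<.034);P=C[100:185,170:290][hi[100:185,170:290]]
a=np.radians(7.8);R=np.array([[np.cos(a),-np.sin(a)],[np.sin(a),np.cos(a)]])
L=(P[:,:2]-[.557,.071])@R*1000
for s in(-1,1):
    q=L[(abs(L[:,0]-s*70)<6)&(abs(L[:,1])<90)];k=np.polyfit(q[:,1],q[:,0],1);print("xwall",s,len(q),np.degrees(k[0]),k[1])
q=L[(L[:,1]>100)&(abs(L[:,0])<55)];k=np.polyfit(q[:,0],q[:,1],1);print("stop",len(q),np.degrees(k[0]),k[1], L[:,1].min(),L[:,1].max())
E
```

```text
bottle [ 0.49  -0.656  0.03 ] [ 0.547 -0.608  0.129]
jar [ 0.361 -0.648  0.03 ] [ 0.438 -0.59   0.115]
crate [ 0.105 -0.677  0.03 ] [ 0.271 -0.508  0.125]
purple [ 0.112 -0.387  0.03 ] [ 0.263 -0.184  0.116]
bowl [ 0.716 -0.506  0.03 ] [ 0.886 -0.337  0.068]
cup [0.78 0.22 0.03] [0.877 0.318 0.158]
xwall -1 249 -0.20021031719595495 -70.64135920599689
xwall 1 250 0.07528991621506756 69.54782889261104
stop 182 0.636083090538644 107.80323439989758 -113.0101155927041 113.25413969240245
```

carry_out(
  rows=[
    [100, 2.4, 3.3, 0, -4],
    [100, 4.8, 6.6, 0, -8],
    [100, 7.2, 9.9, 0, -12],
    [100, 9.6, 13.2, 0, -16],
    [100, 12, 16.5, 0, -20],
    [100, 14.4, 19.8, 0, -24],
    [100, 16.8, 23.1, 0, -28],
    [100, 18.5, 25.5, 0, -28.7],
  ],
)

```text
clock: 0.77
position: [0.4234, -0.4268, 0.2183]
tool_rot: [-0.001, 0.996, -0.085, 0.0]
wrist_force: [0.8, 0.7, -0.7]
width: 0.0931
grip_force: 0.0
```

carry_out(
  rows=[
    [100, 2.5, 3.5, 0, 0],
    [100, 4.5, 6.2, 0, 0],
    [100, 5.7, 8.2, 0, 0],
    [100, 5.7, 8.2, -2, 0],
    [100, 5.7, 8.2, -3, 0],
    [100, 5.7, 8.2, -3, 0],
    [100, 5.7, 8.2, -3, 0],
  ],
)

```text
clock: 1.35
position: [0.477, -0.3491, 0.188]
tool_rot: [-0.0, 0.996, -0.085, -0.001]
wrist_force: [-0.2, 0.3, 0.1]
width: 0.0927
grip_force: 0.0
```

```bash
python3 - <<'E'
from h import *
s=ctrl.get_state();a=np.degrees(2*np.arctan2(s["tool_rot"][2],s["tool_rot"][1]))-90
print(s["clock"],s["position"],a,s["tool_rot"],s["wrist_force"],s["q"])
im,d,c=look("side");cv2.imwrite("pics/s1.png",im[90:290,150:450].repeat(2,0).repeat(2,1))
E
```

```text
1.35 [ 0.47704748 -0.34914058  0.18801576] -99.77242111678304 [-1.80519992e-04  9.96365262e-01 -8.51770810e-02 -1.04740685e-03] [-0.20793507  0.3245754   0.13606277] [ 0.45543802  0.47752968  0.11478941  1.9473515  -0.07869083  0.72297128
 -1.12471102]
```

View pics/s1.png

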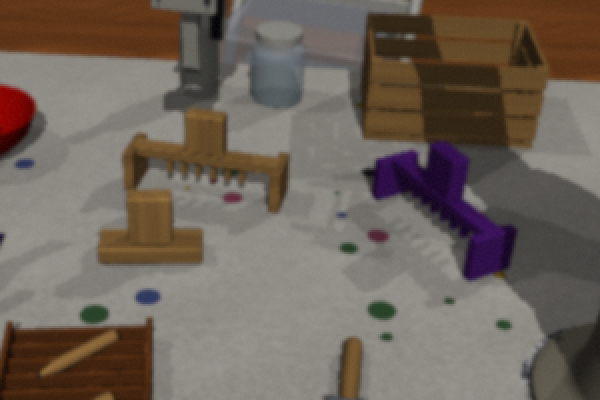

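The crop shows the fingers at (195,60) lined up over the rake's grip at (205,130). I'll descend and grip.

carry_out(
  rows=[
    [100, 0.1, 0.1, -3.5, 0],
    [100, 0.1, 0.1, -7, 0],
    [100, 0.1, 0.1, -10, 0],
    [100, 0.1, 0.1, -11.7, 0],
    [100, 0.1, 0.1, -12.2, 0],
    [100, 0.1, 0.1, -12.2, 0],
  ],
  grip_force=40,
)

```text
clock: 1.9
position: [0.4784, -0.3482, 0.0659]
tool_rot: [-0.0, 0.996, -0.085, -0.001]
wrist_force: [0.5, 0.4, 0.2]
width: 0.093
grip_force: 0.0
```

carry_out(
  rows=[
    [20, 0, 0, 0, 0],
    [20, 0, 0, 0, 0],
    [10, 0, 0, 0, 0],
    [10, 0, 0, 0, 0],
    [0, 0, 0, 0, 0],
    [0, 0, 0, 0, 0],
    [0, 0, 0, 0, 0],
    [0, 0, 0, 0, 0],
  ],
  grip_force=40,
)

```text
clock: 2.57
position: [0.4792, -0.3474, 0.0667]
tool_rot: [0.0, 0.996, -0.084, 0.0]
wrist_force: [-0.3, -0.1, 0.3]
width: 0.0441
grip_force: 0.0
```

carry_out(
  rows=[
    [0, 0, 0, 0, 0],
    [0, 0, 0, 0, 0],
    [0, 0, 0, 0, 0],
    [0, 0, 0, 0, 0],
    [0, 0, 0, 0, 0],
    [0, 0, 0, 0, 0],
  ],
  grip_force=40,
)

```text
clock: 3.07
position: [0.4791, -0.3474, 0.0665]
tool_rot: [-0.0, 0.996, -0.084, -0.0]
wrist_force: [0.4, -0.5, -1.7]
width: 0.0235
grip_force: 40.0
```

carry_out(
  rows=[
    [0, 0, 0, 0.8, 0],
    [0, 0, 0, 2.5, 0],
    [0, 0, 0, 5, 0],
    [0, 0, 0, 7.5, 0],
    [0, 0, 0, 10, 0],
    [0, 0, 0, 11.5, 0],
    [0, 0, 0, 12, 0],
    [0, 0, 0, 12, 0],
  ],
)

```text
clock: 3.73
position: [0.4795, -0.3476, 0.188]
tool_rot: [0.0, 0.996, -0.084, 0.001]
wrist_force: [0.2, 0.4, -2.9]
width: 0.0237
grip_force: 40.0
```

carry_out(
  rows=[
    [0, 0.5, 1.5, 0, 1],
    [0, 1.5, 4, 0, 3],
    [0, 2.5, 7, 0, 5],
    [0, 3.5, 10, 0, 7],
    [0, 4.6, 13, 0, 9],
    [0, 5.7, 16, 0, 11],
    [0, 6.8, 19, 0, 13],
    [0, 7.9, 22, 0, 15],
  ],
)

```text
clock: 4.4
position: [0.5576, -0.1249, 0.1851]
tool_rot: [-0.0, 0.999, 0.048, -0.001]
wrist_force: [1.8, -0.2, -2.7]
width: 0.0235
grip_force: 40.0
```

carry_out(
  rows=[
    [0, 0.9, 2.5, 0, 1.5],
    [0, 1.6, 4.2, 0, 2.5],
    [0, 1.9, 4.9, 0, 2.5],
    [0, 1.95, 4.95, 0, 2.5],
    [0, 1.95, 4.95, -2, 2.5],
    [0, 1.95, 4.95, -4, 2.5],
    [0, 1.95, 4.95, -5, 2.5],
    [0, 1.95, 4.95, -5, 2.5],
  ],
)

```text
clock: 5.07
position: [0.5755, -0.0792, 0.1341]
tool_rot: [0.0, 0.998, 0.067, -0.003]
wrist_force: [-0.1, -0.7, -1.7]
width: 0.0235
grip_force: 40.0
```

```bash
cat > m.py <<'E'
from h import *
import sys
s=ctrl.get_state();a=np.degrees(2*np.arctan2(s["tool_rot"][2],s["tool_rot"][1]))
print(s["clock"],s["position"],"yaw",a,s["wrist_force"],s["width"])
k=np.radians(7.8);R=np.array([[np.cos(k),-np.sin(k)],[np.sin(k),np.cos(k)]])
print("tcp in tray mm",(np.array(s["position"])[:2]-[.5565,.071])@R*1000)
for n in("side","top"):
    im,d,c=look(n);cv2.imwrite(f"pics/{n}{sys.argv[1]}.png",im);np.savez(f"{n}{sys.argv[1]}.npz",im=im,d=d)
E
python3 m.py 2
```

```text
5.0667 [ 0.57551498 -0.07924798  0.13414416] yaw 7.699391255806207 [-0.05952416 -0.66345067 -1.69087755] 0.023540494833064324
tcp in tray mm [  -1.55193903 -151.4384882 ]
```

View pics/side2.png

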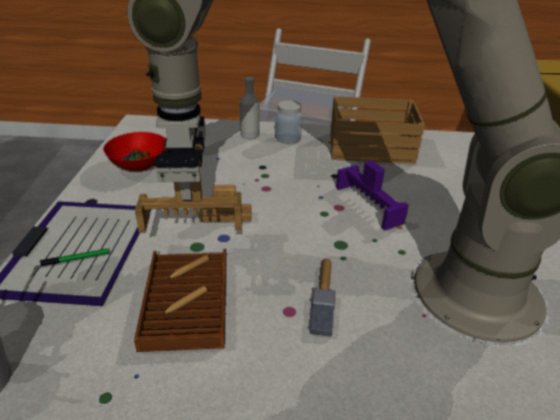

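The rake hangs level at about (195,210), just beyond the tray's open edge (190,255), with its feet outside both ends of the tray. I'll check its x alignment and then lower it.

```bash
python3 - <<'E'
from h import *
k=np.radians(7.8);R=np.array([[np.cos(k),-np.sin(k)],[np.sin(k),np.cos(k)]])
for n in("side","top"):
    z=np.load(n+"2.npz");C=cloud(z["d"],ctrl.camera_info(n)).reshape(-1,3);L=np.c_[(C[:,:2]-[.5565,.071])@R,C[:,2]]*1000
    q=L[(abs(L[:,0])<130)&(L[:,1]>-195)&(L[:,1]<-112)&(L[:,2]>85)&(L[:,2]<120)]
    r=cv2.minAreaRect(np.float32(q[:,:2]));print(n,len(q),r,np.percentile(q[:,0],[1,99]))
    q=L[(abs(L[:,0])<85)&(abs(L[:,1])<125)&(L[:,2]>24)&(L[:,2]<34)];print("tray",cv2.minAreaRect(np.float32(q[:,:2])))
E
```

```text
side 654 ((-5.062324523925781, -148.63905334472656), (203.3744659423828, 58.48158645629883), 0.39658626914024353) [-106.63844857   95.38241934]
tray ((-2.3397598266601562, 1.446014404296875), (146.57408142089844, 229.9060516357422), 0.3644556999206543)
top 132 ((-103.49576568603516, -152.0791015625), (59.50537872314453, 3.4659435749053955), 89.81973266601562) [-104.79269073 -101.96863658]
tray ((-70.85584259033203, -110.84786987304688), (4.478928565979004, 4.852424144744873), 89.69261932373047)
```

carry_out(
  rows=[
    [0, 0.1, 0, -2, 0],
    [0, 0.15, 0, -4, 0],
    [0, 0.15, 0, -5.5, 0],
    [0, 0.15, 0, -6.3, 0],
    [0, 0.15, 0, -6.6, 0],
    [0, 0.15, 0, -6.6, 0],
  ],
)

```text
clock: 5.67
position: [0.5793, -0.0782, 0.0708]
tool_rot: [0.0, 0.998, 0.068, -0.0]
wrist_force: [-0.0, -0.1, -3.1]
width: 0.0238
grip_force: 40.0
```

carry_out(
  rows=[
    [0, 0, 0, 0, 0],
    [0, 0, 0, 0, 0],
  ],
)

```text
clock: 5.83
position: [0.5798, -0.0781, 0.0717]
tool_rot: [0.0, 0.998, 0.068, 0.001]
wrist_force: [-0.6, 0.3, -3.5]
width: 0.0239
grip_force: 40.0
```

carry_out(
  rows=[
    [0, -0.03, 0.25, -0.2, 0],
    [0, -0.1, 0.7, -0.3, 0],
    [0, -0.17, 1.2, -0.3, 0],
    [0, -0.24, 1.7, -0.3, 0],
    [0, -0.3, 2.2, -0.3, 0],
    [0, -0.37, 2.7, -0.3, 0],
    [0, -0.44, 3.2, -0.3, 0],
    [0, -0.51, 3.7, -0.3, 0],
  ],
)

```text
clock: 6.5
position: [0.574, -0.0403, 0.0677]
tool_rot: [-0.0, 0.998, 0.068, -0.0]
wrist_force: [-0.1, -1.0, -2.6]
width: 0.0239
grip_force: 40.0
```

carry_out(
  rows=[
    [0, -0.07, 0.5, 0, 0],
    [0, -0.14, 0.99, 0, 0],
    [0, -0.2, 1.49, 0, 0],
    [0, -0.27, 1.98, 0, 0],
    [0, -0.34, 2.48, 0, 0],
    [0, -0.41, 2.97, 0, 0],
    [0, -0.48, 3.47, 0, 0],
    [0, -0.54, 3.96, 0, 0],
  ],
)

```text
clock: 7.17
position: [0.5686, -0.0009, 0.0676]
tool_rot: [-0.0, 0.998, 0.068, -0.0]
wrist_force: [-0.8, -0.1, -3.0]
width: 0.0237
grip_force: 40.0
```

carry_out(
  rows=[
    [0, -0.07, 0.5, 0, 0],
    [0, -0.14, 0.99, 0, 0],
    [0, -0.2, 1.49, 0, 0],
    [0, -0.27, 1.98, 0, 0],
    [0, -0.34, 2.48, 0, 0],
    [0, -0.41, 2.97, 0, 0],
    [0, -0.48, 3.47, 0, 0],
    [0, -0.54, 3.96, 0, 0],
  ],
)

```text
clock: 7.83
position: [0.5632, 0.0387, 0.0676]
tool_rot: [0.0, 0.998, 0.068, -0.0]
wrist_force: [-0.9, -0.2, -4.0]
width: 0.0241
grip_force: 40.0
```

```bash
python3 m.py 3
```

```text
7.8333 [0.56317268 0.03871688 0.06761248] yaw 7.810990565465154 [-0.93362734 -0.20849319 -3.95493206] 0.024100518035650657
tcp in tray mm [  2.22961899 -32.89001555]
```

View pics/side3.png

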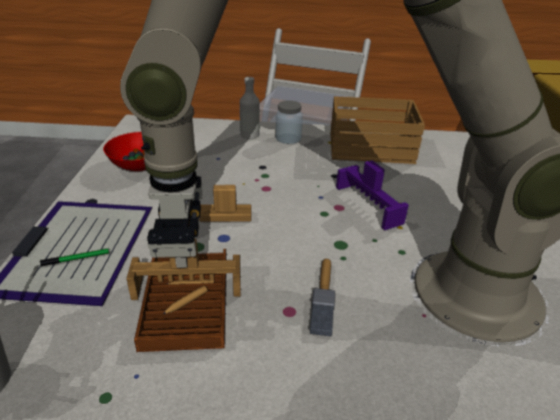

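The rake is at mid-tray, (185,270). Pencil A already lies along the ridges at (187,282), and pencil B is still askew at (187,300), so I'll carry on with the stroke.

carry_out(
  rows=[
    [0, -0.07, 0.5, 0, 0],
    [0, -0.14, 0.99, 0, 0],
    [0, -0.2, 1.49, 0, 0],
    [0, -0.27, 1.98, 0, 0],
    [0, -0.34, 2.48, 0, 0],
    [0, -0.41, 2.97, 0, 0],
    [0, -0.48, 3.47, 0, 0],
    [0, -0.54, 3.96, 0, 0],
  ],
)

```text
clock: 8.6
position: [0.5578, 0.0784, 0.0676]
tool_rot: [-0.0, 0.998, 0.068, -0.0]
wrist_force: [-1.2, -0.0, -2.6]
width: 0.0238
grip_force: 40.0
```

carry_out(
  rows=[
    [0, -0.07, 0.5, 0, 0],
    [0, -0.14, 0.99, 0, 0],
    [0, -0.2, 1.49, 0, 0],
    [0, -0.27, 1.98, 0, 0],
    [0, -0.34, 2.48, 0, 0],
    [0, -0.41, 2.97, 0, 0],
    [0, -0.48, 3.47, 0, 0],
    [0, -0.54, 3.96, 0, 0],
  ],
)

```text
clock: 9.27
position: [0.5523, 0.118, 0.0676]
tool_rot: [-0.0, 0.998, 0.068, -0.0]
wrist_force: [0.2, 1.1, -2.2]
width: 0.0236
grip_force: 40.0
```

carry_out(
  rows=[
    [0, -0.07, 0.5, 0, 0],
    [0, -0.14, 0.99, 0, 0],
    [0, -0.2, 1.49, 0, 0],
    [0, -0.27, 1.98, 0, 0],
    [0, -0.34, 2.48, 0, 0],
    [0, -0.41, 2.97, 0, 0],
    [0, -0.48, 3.47, 0, 0],
    [0, -0.56, 4.1, 0, 0],
  ],
)

```text
clock: 9.93
position: [0.5468, 0.1587, 0.0677]
tool_rot: [0.0, 0.998, 0.068, 0.0]
wrist_force: [-0.6, 0.2, -3.3]
width: 0.0239
grip_force: 40.0
```

```bash
python3 m.py 4
```

```text
9.9333 [0.54683204 0.15867353 0.06765059] yaw 7.7879203625098326 [-0.60385871  0.24664297 -3.2778611 ] 0.023899837885462752
tcp in tray mm [ 2.32015362 88.17445084]
```

View pics/side4.png

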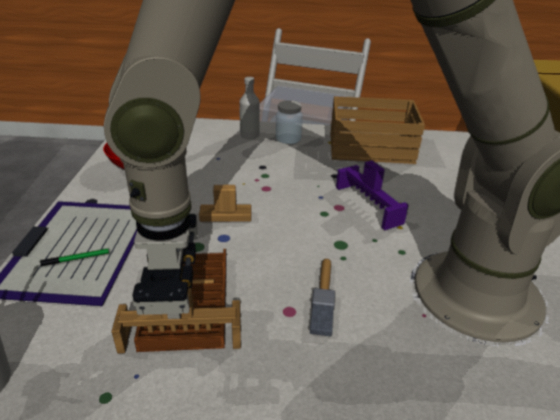

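The rake is now at the stop wall (180,320), and the arm hides the pencils. I'll set it down, let go, back off and look.

carry_out(
  rows=[
    [0, -0.02, 0.17, 0, 0],
    [0, -0.02, 0.17, -0.1, 0],
    [0, -0.02, 0.17, -0.12, 0],
    [0, -0.02, 0.17, -0.12, 0],
    [30, -0.02, 0.17, -0.12, 0],
    [40, -0.02, 0.17, -0.12, 0],
    [60, -0.02, 0.17, -0.12, 0],
    [80, -0.02, 0.17, -0.12, 0],
  ],
)

```text
clock: 10.7
position: [0.5468, 0.16, 0.0665]
tool_rot: [0.0, 0.998, 0.068, 0.0]
wrist_force: [-0.7, -0.0, 0.3]
width: 0.0433
grip_force: 0.0
```

carry_out(
  rows=[
    [80, 0, 0, 0, 0],
    [80, 0, 0, 0, 0],
    [80, 0, 0, 0, 0],
    [80, 0, 0, 0, 0],
    [80, 0, 0, 0, 0],
    [80, 0, 0, 0, 0],
  ],
)

```text
clock: 11.2
position: [0.5466, 0.1601, 0.0664]
tool_rot: [0.0, 0.998, 0.068, -0.0]
wrist_force: [0.1, -0.0, 1.0]
width: 0.0742
grip_force: 0.0
```

Released. I'll go straight up, then away in -y at height.

carry_out(
  rows=[
    [80, 0, 0, 1, 0],
    [80, 0, 0, 3, 0],
    [80, 0, 0, 6, 0],
    [80, 0, 0, 10, 0],
    [80, 0, 0, 14, 0],
    [80, 0, 0, 17, 0],
    [80, 0, 0, 18, 0],
    [80, 0, 0, 18, 0],
  ],
)

```text
clock: 11.87
position: [0.5479, 0.1605, 0.2499]
tool_rot: [-0.001, 0.998, 0.068, 0.003]
wrist_force: [0.2, 0.1, -0.3]
width: 0.0747
grip_force: 0.0
```

carry_out(
  rows=[
    [80, 0, -3, 0, 0],
    [80, 0, -7, 0, 0],
    [80, 0, -11, 0, 0],
    [80, 0, -15, 0, 0],
    [80, 0, -19, 0, 0],
    [80, 0, -23, 0, 0],
    [80, 0, -27, 0, 0],
    [80, 0, -31, 0, 0],
  ],
)

```text
clock: 12.53
position: [0.5454, -0.1515, 0.2448]
tool_rot: [-0.0, 0.998, 0.068, -0.001]
wrist_force: [1.7, 0.3, 0.1]
width: 0.0746
grip_force: 0.0
```

carry_out(
  rows=[
    [80, -1, -4, 0, 0],
    [80, -2, -8, 0, 0],
    [80, -3, -11, 0, 0],
    [80, -3, -12, 0, 0],
    [80, -3, -12, 0, 0],
  ],
)

```text
clock: 12.95
position: [0.5149, -0.2728, 0.245]
tool_rot: [0.0, 0.998, 0.066, -0.001]
wrist_force: [0.2, -0.6, -0.4]
width: 0.0745
grip_force: 0.0
```

```bash
python3 m.py 5; python3 - <<'E'
import cv2,numpy as np
a=cv2.imread("pics/top5.png")[80:270,150:450];b=cv2.imread("pics/side5.png")[160:360,100:400]
cv2.imwrite("pics/c5.png",cv2.resize(np.hstack([a,b[:190]]),(800,253)))
cv2.imwrite("pics/d5.png",np.vstack([cv2.resize(a[10:110,10:160],(600,400)),np.zeros((2,600,3),np.uint8),cv2.resize(b[30:180,:225],None,fx=1.3,fy=1.3,)[:,:292].repeat(1,0) if 0 else cv2.resize(b[60:190,:240],(600,198))]))
E
```

```text
12.95 [ 0.51489497 -0.27283297  0.2449841 ] yaw 7.518552904256255 [ 0.17243507 -0.56669276 -0.37532899] 0.07446291786806596
tcp in tray mm [ -87.88357924 -335.00532493]
```

View pics/d5.png

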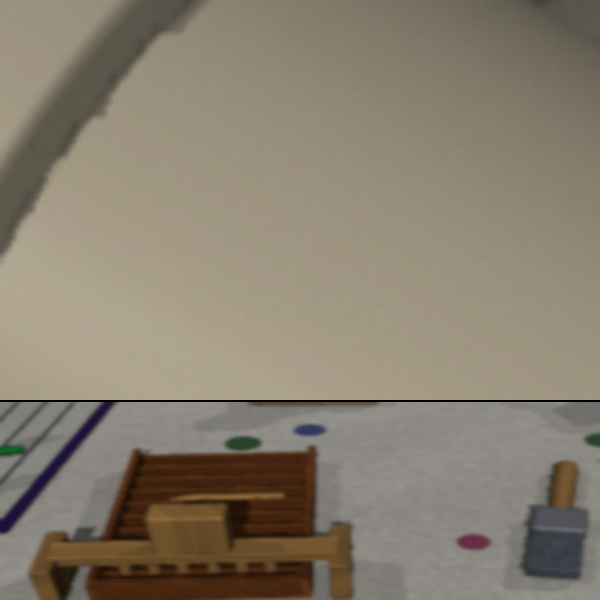

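View pics/side5.png

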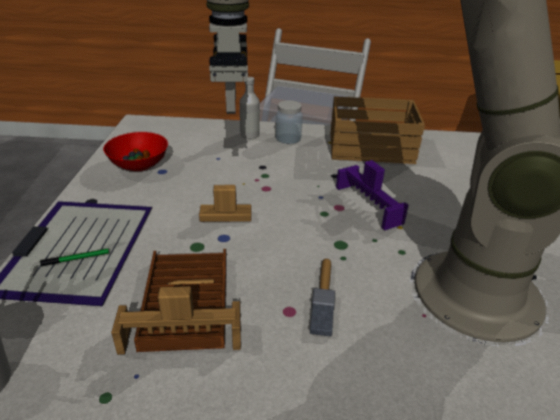

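The side view shows the rake upright at the stop wall (180,315) and pencil A in a groove at (190,283). Pencil B is hidden behind the rake, so I'll move the arm out of the top view.

carry_out(
  rows=[
    [80, -2, -3, 0, 0],
    [80, -4, -6, 0, 0],
    [80, -6, -9, 0, 0],
    [80, -8, -12, 0, 0],
    [80, -10, -15, 0, 0],
    [80, -12, -18, 0, 0],
    [80, -14, -21, 0, 0],
    [80, -16, -24, 0, 0],
  ],
)

```text
clock: 13.72
position: [0.3578, -0.5088, 0.2459]
tool_rot: [-0.001, 0.998, 0.07, 0.0]
wrist_force: [0.8, 0.3, 0.2]
width: 0.0745
grip_force: 0.0
```

carry_out(
  rows=[
    [80, -2, -3, 0, 0],
    [80, -4, -6, 0, 0],
    [80, -6, -9, 0, 0],
    [80, -8, -12, 0, 0],
    [80, -10, -14, 0, 0],
    [80, -11, -16, 0, 0],
    [80, -11, -16, 0, 0],
  ],
)

```text
clock: 14.3
position: [0.2449, -0.672, 0.2454]
tool_rot: [0.0, 0.998, 0.067, -0.001]
wrist_force: [-0.5, 0.6, 0.2]
width: 0.0744
grip_force: 0.0
```

```bash
python3 m.py 6; python3 - <<'E'
from h import *
z=np.load("top6.npz");im,d=z["im"],z["d"];C=cloud(d,ctrl.camera_info("top"))
cv2.imwrite("pics/c6.png",cv2.resize(im[95:195,155:305],(750,500),interpolation=2))
k=np.radians(7.8);R=np.array([[np.cos(k),-np.sin(k)],[np.sin(k),np.cos(k)]])
hsv=cv2.cvtColor(im,cv2.COLOR_BGR2HSV)
L=np.dstack([(C[...,:2]-[.5565,.071])@R,C[...,2]])*1000
m=(abs(L[...,0])<66)&(abs(L[...,1])<104)&(L[...,2]<40)&(hsv[...,2]>110)
n,l,st,ce=cv2.connectedComponentsWithStats(m.astype(np.uint8))
for i in range(1,n):
    if st[i,4]>25: q=L[l==i];print(st[i,4],ce[i].round(),cv2.minAreaRect(np.float32(q[:,:2])),np.percentile(q[:,2],[10,50,90]).round(1))
o=np.load("top0.npz")
P=C[(C[...,2]>.1)&(C[...,2]<.13)&(abs(L[...,0])<40)&(abs(L[...,1]-90)<30)];print("grip",P.mean(0))
E
```

```text
14.3 [ 0.24494214 -0.67203292  0.24544794] yaw 7.683582294599169 [-0.46219671  0.58980031  0.21934997] 0.07437718182349812
tcp in tray mm [-409.51641668 -693.87500638]
130 [245. 147.] ((-7.364788055419922, -32.2158203125), (82.64527893066406, 7.620213031768799), 0.8251588940620422) [15.  17.7 21.1]
grip [0.54396379 0.15628603 0.11090891]
```

View pics/c6.png

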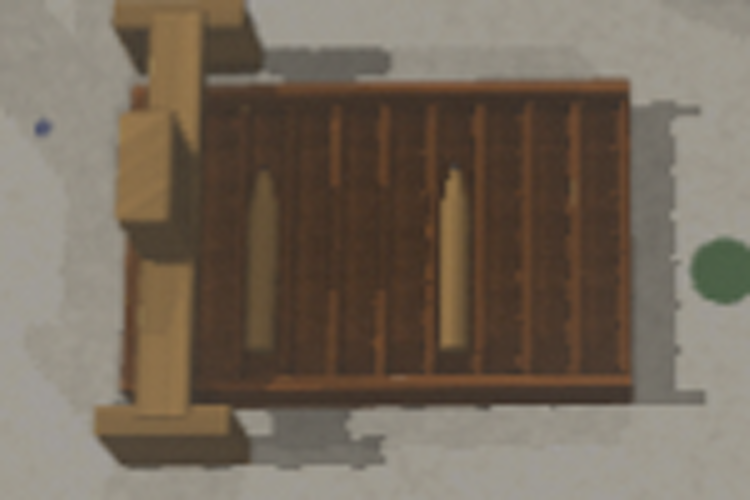

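The top crop shows both pencils lying parallel in grooves, at (262,260) and (453,260), and the rake standing astride by the stop wall. I'll check pencil B's height, then hand in.

```bash
python3 - <<'E'
from h import *
z=np.load("top6.npz");C=cloud(z["d"],ctrl.camera_info("top"))
for u in(207,245):
    h=C[133:163,u-1:u+3,2].max(1)*1000;print(u,np.percentile(h,[0,50,100]).round(1))
b=C[133:163,206:209,2].max(1)*1000
if np.median(b)<24: ctrl.job_done();print("handed in",ctrl.get_state()["clock"])
E
```

```text
207 [17.1 20.1 21.8]
245 [  16.    20.7 1109.5]
the job is handed in; nothing more can be done
the job is handed in; nothing more can be done
```

The job is handed in: both pencils lie parallel, each down in its own groove, and the rake stands released on its feet astride the tray at the stop wall, with nothing else seen to move; the arm finished at about 14 s.

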